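# Fit the locating pin in a microscope foot

### The arm

A 7-joint arm with a two-finger parallel gripper is mounted at the origin on the work surface. World frame = base frame: x ahead of the robot, y to its left, z up, the work surface at z = 0. Lengths are in m, angles in rad, forces in N, time in s.
With the tool pointing down it reaches from about 0.4 to 0.75 m from the base axis. Payload 19.5 kg.
Tool frame: the origin (TCP) lies on the mounting face of the last link; the fingertips stand 173 mm ahead of it and the grasp point (between the pads) lies 155 mm ahead of it (arm.grip_point_offset is the distance from the TCP to the grasp point, in m); z points along the fingers, y is the line along which they close (so a half turn about z gives the same grasp; the last joint's range is limited). The gripper opens to 85 mm and grips with 20 to 120 N. Pads are 22 mm wide; open, the fingers measure 114 mm over their backs; the gripper's body (76 mm by 85 mm) begins 54 mm behind the grasp point. The pads swing forward as they close: fully open they stand 13 mm farther back than shut.
Start: joints at [-1.172, 0.707, -0.028, 1.485, 0.022, 0.951, -0.075], TCP at [0.245, 0.52, 0.405] pointing down, gripper open.
Joint ranges: [-2.71, 2.71], [-0.32, 2.16], [-1.57, 1.52], [0, 2.45], [-1.46, 4.6], [0, 2.02], [-2.83, 2.83]. Speed limits (rad/s): [1.89, 1.89, 2.57, 2.57, 3.01, 3.01, 3.01].

### API

Orientations are given as a 3x3 rotation matrix whose columns are the frame's x, y, z axes.
In Python, from bench import arm, vision gives the robot as it stands.
- The arm moves only by the tool servo_tool, never from a script. Its argument "targets" is a list of rows, each a list of 4 numbers: the shift along the world's x, y, z as a fraction of full scale, then the turn about the world's z as a fraction of full scale. In form: [[x, y, z, yaw], ...]. A call has 1 to 8 rows; each row shifts and turns the commanded pose from where the row before left it; what a row does not reach is not made up. Full scale, the value 1, is 0.5 m for a shift and 2 rad for a turn. A row lasts 1/10 s, in which the tool goes at most 50 mm and 8.59 degrees, less where a joint would pass 70% of its speed; a pose out of reach is approached as far as the arm can. A call with a number of a shift or a turn outside -1 to 1 is refused whole. A call with a gripper value outside its range is refused whole. "jaw" is the opening, from 0 (shut) to 1 (fully open), set as the call begins (left out, the last holds). The fingers move at their own pace and stop on an object; the grip force is fixed at half the most. Time passes only in rows, so rows that do not move let the fingers close. It gives the time, the measured TCP pose, the force, the opening and the grip force at its end, in the units of the state.
- arm.get_state(): the state, without advancing time (a new reading comes with each control period).
- vision.capture(name): name is "scene" or "top"; returns a dict with "image" (400x640x3 uint8, red, green, blue), "fx", "fy", "cx", "cy" (pixels), "rvec" (rotation vector, rad) and "tvec" (3), from world to camera coordinates, as OpenCV has them. Camera axes: x right, y down, z forward; pixel columns grow to the right and rows downward; lengths in m; the calibration is good to about 2 mm. A picture is of the moment at which its call begins. There is no depth.
- arm.job_done(): hands the job in; it is judged then, once.
The state is a dict: "t": time; "qpos": joint angles; "joint_velocities": joint speeds; "tau": joint torques, N m; "ee_pos": TCP position; "eef_rot": TCP orientation; "force": force on the tool from outside, world axes, zero at the start; "moment": the same for the moment, N m; "width": opening from 0.0 (shut) to 1.0 (fully open); "finger_force": force on a finger pad.
Only numpy, scipy, OpenCV 4.12 (cv2) and the standard library are available. Lean on these libraries where they do the work, as an engineer would, in place of code of your own. Each camera call takes 0.05 s, during which the arm holds its last target. There are 200 camera calls.

### The job

Take the steel locating pin out of the wooden rack and fit it in the microscope foot. Its socket lies somewhere along the steel plate at the bottom of the slot, behind a flush spring shutter that cannot be seen: set the pin's tip down on the plate near one end of the slot, slide it along with light pressure until it drops, then push it gently fully home so that its collar sits on the foot's top, and let go. Leave everything else where it is, and never press harder than 30 N with the pin.

Things in the scene. Friction and masses are not known exactly. Their poses are not given: they have to be found in the camera images.
- foot: White microscope foot fixed to the bench: a box 240 (x) x 150 (y) x 58 mm high, flat top, origin at the centre of its underside, z up. A straight open slot runs along its x axis in the middle of the top. At x = +90 mm a black lamp ring, 44 mm across, stands 6 mm above the top; a black knob is on the -y side face.
- slot (a point): Middle of the slot's bottom, at x = y = 0, z = 52 mm of the foot, axes as the foot's. The slot is 104 mm long (x -52 to +52), 16 mm wide (y -8 to +8) and 6 mm deep with upright walls and both ends closed. Its bottom is a flat dark steel plate, clamped; the socket's place in it is given under slot_end.
- slot_end (a point): End of the slot's bottom at x = -52, y = 0. The socket is a round hole 13 mm across, 26 mm deep, on the slot's centre line, 22 to 82 mm from this end, different each time. A flush shutter of the same steel hides it; it sinks up to 21 mm on a weak spring (0.2 N at first, under 0.5 N at the bottom) that the pin's weight overcomes.
- pin: Loose steel pin, 75 to 125 g, upright in any one of the rack's three holes. Origin at the centre of its lower tip, z up along it. Shank 10 mm across up to 24 mm, its lowest 5 mm tapering to a flat 5 mm tip; collar 24 mm across from 24 to 28 mm; round grip head 18 mm across from 28 to 72 mm. Fully home, the collar rests on the foot's top and the tip is 34 mm above the foot's underside.
- pin_tip (a point): The centre of the pin's lower tip (same point as the pin's origin).
- rack: Wooden accessory rack, fixed to the bench: a block 210 (x) x 64 (y) x 32 mm high, origin at the centre of its underside. Three upright holes 14 mm across go right through at x = -70, 0 and +70 mm, y = 0. The pin and the two objectives hang in them by their collars; the pin's collar rests on the rack's top, its tip 8 mm above the bench.
- objective_long: Bystander in the rack: black and aluminium microscope objective, 28 mm across, standing 40 mm above the rack. Origin at its lower end.
- objective_short: Bystander in the rack: black and aluminium microscope objective, 28 mm across, standing 26 mm above the rack. Origin at its lower end.
- slide_box: Bystander: wooden slide box 90 x 70 x 35 mm. Origin under its centre.
- dropper: Bystander: amber dropper bottle 36 mm across, 75 mm high. Origin under its centre.
- eyepiece: Bystander: black eyepiece standing upright, 34 mm across, 55 mm high. Origin under its centre.
- driver: Bystander: screwdriver 160 mm long lying on the bench.
There are look-alikes about, which are no part of the job. Leave any blue or red look-alike of the pin alone.

How it is judged:
On the way, in this order (a step that is already met when the one before it is completed fails the run):
1. the pin is lifted clear out of the rack (z of pin_tip in the frame of rack above 0.036 m), for 0.1 s.
2. the pin's tip rests in the slot on the plate, pressing lightly (contact force between pin and foot above 0.5 N and z of pin_tip in the frame of foot between 0.0485 and 0.055 m and x of pin_tip in the frame of foot between -0.054 and 0.054 m and y of pin_tip in the frame of foot between -0.0085 and 0.0085 m), for 0.2 s.
At the end, for the whole second after the job is handed in: The pin stands in its socket in the foot's slot, fully home (tip 30 to 36.5 mm above the foot's underside, within 5 mm of the slot's centre line and 36 mm of its middle), upright within 0.08 rad, released and at rest (z of pin_tip in the frame of foot between 0.03 and 0.0365 m and x of pin_tip in the frame of foot between -0.036 and 0.036 m and y of pin_tip in the frame of foot between -0.005 and 0.005 m and angle between pin's own z axis and vertical below 0.08 rad and linear speed of pin below 0.02 m/s); the robot touches nothing.
It fails at once if the pin presses on the foot with more than 30 N (contact force between pin and foot above 30 N).
It fails at once if the gripper or arm presses on the foot with more than 30 N (contact force between any of the fingers, the arm and foot above 30 N).
It fails at once if another loose thing is moved more than 25 mm (distance of any of objective_long, objective_short, slide_box, dropper, eyepiece, driver from where it was at the start of the episode above 0.025 m).
It also fails if it takes over 70 s, if anything falls off the work surface, if the arm or the gripper's body presses on something with over 40 N, if the wrist force passes 120 N, or if a joint passes its speed limit or range.

## Working session

There is one attempt and no reset: what is moved stays moved. The work goes in short steps, Python scripts to look and compute and a tool call to move; the robot and the scene stay as the last step left them, time stands still between calls to the robot, and variables do not carry over. Pictures are saved under pics/ and viewed, at most 10 in all, crops included, and the job is handed in when it is done.

Besides the shell and the picture viewer there is one more tool, called as name([rows], argument=value, ...), one row to a line, values as JSON. servo_tool: Moves the arm, as the interface text tells. Shift numbers are shares of 0.5 m and turn numbers shares of 2 rad, none past 1 either way. Its arguments: {"type":"object","properties":{"targets":{"type":"array"},"jaw":{"type":"number"}},"required":["targets"]}

```bash
mkdir -p pics; cat > h.py <<'E'
import numpy as np, cv2
from bench import arm, vision
def cap(n):
    d=vision.capture(n); d['R']=cv2.Rodrigues(np.array(d['rvec'],float))[0]; d['t']=np.array(d['tvec'],float).ravel(); return d
def plane(d,u,v,z):
    r=d['R'].T@np.array([(u-d['cx'])/d['fx'],(v-d['cy'])/d['fy'],1]); c=-d['R'].T@d['t']
    return c+r*(z-c[2])/r[2]
def proj(d,p):
    q=d['R']@np.array(p,float)+d['t']; return d['fx']*q[0]/q[2]+d['cx'],d['fy']*q[1]/q[2]+d['cy']
def save(n,img): cv2.imwrite('pics/'+n,img[:,:,::-1])
E
python3 - <<'E'
from h import *
for n in('scene','top'):
    d=cap(n); save(n+'0.png',d['image']); print(n,-d['R'].T@d['t'],d['fx'],d['cx'],d['cy'])
print(arm.get_state())
E
```

```text
scene [ 0.89820523 -0.20215807  0.64973215] 363.6458529641933 318.5633255089766 201.60060119830214
top [ 0.52234444 -0.00226149  0.97558433] 478.04940376884565 316.1796025780785 196.4381639239461
{'t': 0.1, 'qpos': array([-1.17171999,  0.70704141, -0.02764202,  1.48494932,  0.02202156,
        0.95089924, -0.07548069]), 'joint_velocities': array([-3.94204511e-04, -2.28366485e-03,  6.14573318e-04, -1.43925317e-03,
       -5.20950952e-05, -5.30697035e-04, -1.62187263e-03]), 'tau': array([ 1.30040982e-03, -8.84282970e+01,  1.23564854e+00, -2.36452550e+01,
        1.68624771e-02,  5.02533992e-03,  3.28997544e-05]), 'ee_pos': array([0.24528005, 0.51998893, 0.40427422]), 'eef_rot': array([[-9.04442097e-01,  4.26596222e-01, -3.95511891e-04],
       [ 4.26596404e-01,  9.04441638e-01, -9.12219505e-04],
       [-3.14319726e-05, -9.93773672e-04, -9.99999506e-01]]), 'force': array([-0.03097568, -0.2227731 ,  0.24166721]), 'moment': array([0.00170004, 0.01401672, 0.00979562]), 'finger_force': 0.0, 'width': 1.0013823643176343}
```

View pics/scene0.png

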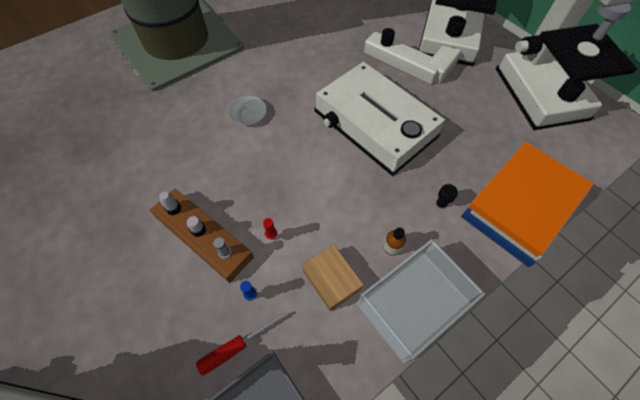

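View pics/top0.png

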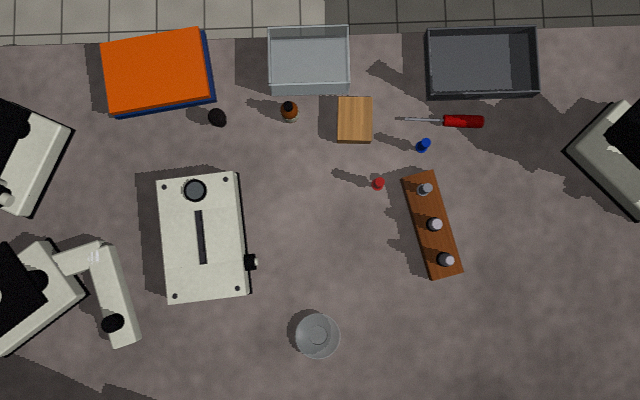

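Scene picture: the rack's three items stand at about (168,202), (195,226) and (222,248). The blue look-alike is at (249,290), the red one at (269,228), and the foot's slot runs near (380,107). In the top picture the rack items are at (425,188), (435,224) and (446,259), and the slot runs from (198,211) to (202,264).

Candidates for the pin: the three rack items. Blue and red are ruled out. I'll check the rack in one crop.

```bash
python3 - <<'E'
from h import *
s=cap('scene');t=cap('top')
a=cv2.resize(s['image'][180:290,140:260],None,fx=5,fy=5,interpolation=cv2.INTER_CUBIC)[:550,:]
b=cv2.resize(t['image'][165:285,395:470],None,fx=2.6,fy=4.58,interpolation=cv2.INTER_CUBIC)
b=cv2.resize(b,(195,550)); save('rack.png',np.hstack([a,b]))
# foot: white mask quad, and slot dark
def quad(d,m,nm):
    m=cv2.morphologyEx(m,cv2.MORPH_OPEN,np.ones((3,3),np.uint8))
    cs=cv2.findContours(m,0,2)[0]
    for c in cs:
        if cv2.contourArea(c)>60: print(nm,cv2.contourArea(c),cv2.minAreaRect(c))
im=t['image'].astype(int)
roi=np.zeros(im.shape[:2],np.uint8); roi[200:275,185:215]=1
m=((im.max(2)<100)&(roi>0)).astype(np.uint8)*255
quad(t,m,'slot')
c=max(cv2.findContours(m,0,2)[0],key=cv2.contourArea);r=cv2.boxPoints(cv2.minAreaRect(c))
for p in r: print(p,plane(t,*p,.058))
roi[:]=0; roi[172:204,180:212]=1
m=((im.max(2)<90)&(roi>0)).astype(np.uint8)*255; quad(t,m,'ring')
hsv=cv2.cvtColor(t['image'],cv2.COLOR_RGB2HSV)
roi[:]=0; roi[165:285,395:470]=1
m=((hsv[...,1]>110)&(hsv[...,0]<20)&(roi>0)).astype(np.uint8)*255
c=max(cv2.findContours(m,0,2)[0],key=cv2.contourArea);rr=cv2.minAreaRect(c)
for p in cv2.boxPoints(rr): print('rack',p,plane(t,*p,.032))
E
```

```text
slot 327.5 ((200.22901916503906, 236.73291015625), (53.4376220703125, 7.193035125732422), 84.14398956298828)
[193.92519 210.52048] [0.58222259 0.24820722 0.058     ]
[201.08067 209.78659] [0.58326353 0.23433026 0.058     ]
[206.57188 263.32596] [0.48048371 0.22432431 0.058     ]
[199.4164  264.05984] [0.47944025 0.23806249 0.058     ]
ring 385.0 ((195.0, 190.0), (22.0, 22.0), 90.0)
rack [398.35788 178.19267] [ 0.63701338 -0.15191309  0.032     ]
rack [432.39456 167.98167] [ 0.65548462 -0.22004857  0.032     ]
rack [463.49545 271.65137] [ 0.45053257 -0.27062972  0.032     ]
rack [429.45877 281.86237] [ 0.43255175 -0.20380519  0.032     ]
```

View pics/rack.png

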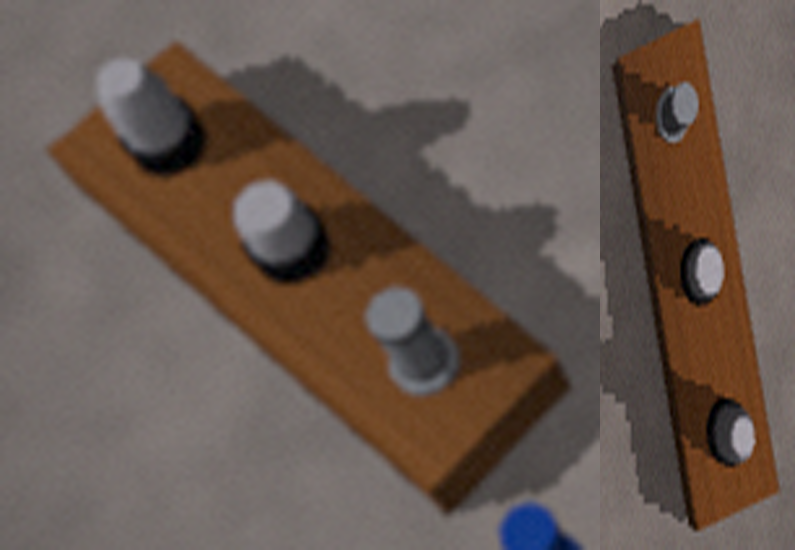

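The crop shows the pin with its thin grey head and light collar at the +x end of the rack. Its head top is at scene (219,242.5) and top (427,188). The other two have black bodies and are the objectives. Next I'll triangulate and refine the foot pose.

```bash
python3 - <<'E'
from h import *
s=cap('scene');t=cap('top')
P=lambda d:np.diag([1,1,1])@np.array([[d['fx'],0,d['cx']],[0,d['fy'],d['cy']],[0,0,1]])@np.c_[d['R'],d['t']]
X=cv2.triangulatePoints(P(s),P(t),np.array([219.,242.4]),np.array([427.,187.8]));print('head',(X[:3]/X[3]).ravel())
print(plane(s,219,242.4,.08),plane(t,427,187.8,.08))
print('red',plane(t,378,184,.03),'blue',plane(t,423,145,.03))
print('ring',plane(t,194.7,189.7,.064), plane(s,411,129,.064))
for d,nm,(r0,r1,c0,c1),pts in((t,'top',(160,315,145,260),0),(s,'scene',(55,185,305,450),0)):
    im=d['image'].astype(int); roi=np.zeros(im.shape[:2],bool); roi[r0:r1,c0:c1]=1
    for th in (150,170,190):
        m=((im.min(2)>th)&roi).astype(np.uint8)
        c=max(cv2.findContours(m,0,2)[0],key=cv2.contourArea)
        w=np.array([plane(d,*p[0],.058)[:2] for p in c],np.float32)
        r=cv2.minAreaRect(w); print(nm,th,r)
# scene slot
im=s['image'].astype(int); roi=np.zeros(im.shape[:2],bool); roi[88:122,358:398]=1
for th in (90,120):
  m=((im.max(2)<th)&roi).astype(np.uint8); c=max(cv2.findContours(m,0,2)[0],key=cv2.contourArea)
  w=np.array([plane(s,*p[0],.058)[:2] for p in c],np.float32); print('slot s',th,cv2.minAreaRect(w))
E
```

```text
head [ 0.61201024 -0.19687094  0.07777993]
[ 0.61370034 -0.19572524  0.08      ] [ 0.61151661 -0.19711871  0.08      ]
red [ 0.62679524 -0.11145454  0.03      ] blue [ 0.70256805 -0.20402528  0.03      ]
ring [0.6219364  0.24491615 0.064     ] [0.62320884 0.24440331 0.064     ]
top 150 ((0.5313318967819214, 0.2361452281475067), (0.23921312391757965, 0.14972954988479614), 5.53447151184082)
top 170 ((0.5314605236053467, 0.2365027368068695), (0.23890812695026398, 0.1479194462299347), 5.747563362121582)Traceback (most recent call last):
  File "<stdin>", line 12, in <module>
ValueError: max() iterable argument is empty
```

servo_tool([
  [0.044, -0.086, -0.012, 0.02],
  [0.044, -0.086, -0.012, 0.02],
  [0.044, -0.086, -0.012, 0.02],
  [0.044, -0.086, -0.012, 0.02],
  [0.044, -0.086, -0.012, 0.02],
  [0.044, -0.086, -0.012, 0.02],
  [0.044, -0.086, -0.012, 0.02],
  [0.044, -0.086, -0.012, 0.02],
], jaw=1)

```text
t: 1.1
ee_pos: [0.4219, 0.1743, 0.3565]
eef_rot: [[-0.993, 0.119, 0.0], [0.119, 0.993, 0.0], [-0.0, 0.0, -1.0]]
force: [0.8, 0.1, 0.1]
width: 0.996
finger_force: 0.0
```

servo_tool([
  [0.044, -0.086, -0.012, 0.02],
  [0.044, -0.086, -0.012, 0.02],
  [0.044, -0.086, -0.012, 0.02],
  [0.044, -0.086, -0.012, 0.02],
  [0.044, -0.086, -0.012, 0.02],
  [0.044, -0.086, -0.012, 0.02],
  [0.044, -0.086, -0.012, 0.02],
  [0, 0, 0, 0],
])

```text
t: 1.9
ee_pos: [0.576, -0.1312, 0.3132]
eef_rot: [[-0.988, -0.153, -0.001], [-0.153, 0.988, -0.003], [0.001, -0.002, -1.0]]
force: [0.3, 1.9, -0.2]
width: 1.002
finger_force: 0.0
```

servo_tool([
  [0.036, -0.066, 0, 0.022],
  [0.036, -0.065, 0, 0.022],
  [0, 0, -0.02, 0],
  [0, 0, 0, 0],
  [0, 0, 0, 0],
])

```text
t: 2.4
ee_pos: [0.6112, -0.1896, 0.3047]
eef_rot: [[-0.969, -0.245, -0.0], [-0.245, 0.969, 0.0], [0.0, 0.001, -1.0]]
force: [0.9, 0.4, -0.1]
width: 1.0
finger_force: 0.0
```

servo_tool([
  [0.002, -0.014, -0.04, 0],
  [0, 0, -0.04, 0],
  [0, 0, -0.04, 0],
  [0, 0, -0.03, 0],
  [0, 0, -0.026, 0],
  [0, 0, 0, 0],
  [0, 0, 0, 0],
])

```text
t: 3.1
ee_pos: [0.6125, -0.1973, 0.2172]
eef_rot: [[-0.97, -0.245, 0.001], [-0.245, 0.97, -0.0], [-0.0, -0.0, -1.0]]
force: [0.1, -1.0, 0.5]
width: 1.0
finger_force: 0.0
```

```bash
python3 - <<'E'
from h import *
s=cap('scene');t=cap('top')
a=cv2.resize(s['image'][150:290,140:290],None,fx=4,fy=4,interpolation=cv2.INTER_CUBIC)
save('pre.png',a); st=arm.get_state(); print(st['ee_pos'],st['force'])
E
```

```text
[ 0.61256206 -0.19748951  0.21760024] [ 0.4078544  -0.24003351  0.05806285]
```

View pics/pre.png

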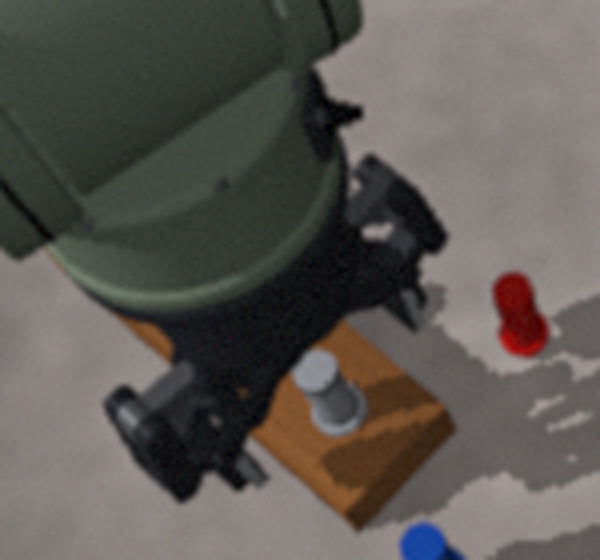

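The open fingers, near crop (415,305) and (250,465), straddle the pin's head at (318,370), clear of the red one at (520,315). Closing.

servo_tool([
  [0, 0, 0, 0],
  [0, 0, 0, 0],
  [0, 0, 0, 0],
  [0, 0, 0, 0],
  [0, 0, 0, 0],
  [0, 0, 0, 0],
  [0, 0, 0, 0],
  [0, 0, 0, 0],
], jaw=0)

```text
t: 4.0
ee_pos: [0.6123, -0.1975, 0.2168]
eef_rot: [[-0.97, -0.245, 0.0], [-0.245, 0.97, -0.0], [-0.0, -0.0, -1.0]]
force: [-0.8, 0.1, 5.4]
width: 0.191
finger_force: 58.4
```

servo_tool([
  [0, 0, 0.02, 0],
  [0, 0, 0.04, 0],
  [0, 0, 0.06, 0],
  [0, 0, 0.08, 0],
  [0, 0, 0.04, 0],
  [0, 0, 0, 0],
  [0, 0, 0, 0],
])

```text
t: 4.7
ee_pos: [0.6122, -0.1975, 0.3368]
eef_rot: [[-0.97, -0.245, 0.0], [-0.245, 0.97, -0.0], [-0.0, -0.0, -1.0]]
force: [-0.1, -0.4, -1.1]
width: 0.195
finger_force: 58.5
```

```bash
python3 - <<'E'
from h import *
s=cap('scene'); st=arm.get_state(); e=st['ee_pos'];print(e,st['force'],st['width'])
tip=e+[0,0,-.2088]; u,v=map(int,proj(s,tip)); print('pred tip',proj(s,tip))
a=cv2.resize(s['image'][v-50:v+60,u-70:u+70],None,fx=5,fy=5,interpolation=cv2.INTER_CUBIC)
save('lift.png',a); print(u-70,v-50)
E
```

```text
[ 0.61213436 -0.19746552  0.33612861] [-0.24063353 -0.06100444 -1.08405904] 0.19181474849962882
pred tip (np.float64(210.31843560171905), np.float64(230.8288203072778))
140 180
```

View pics/lift.png

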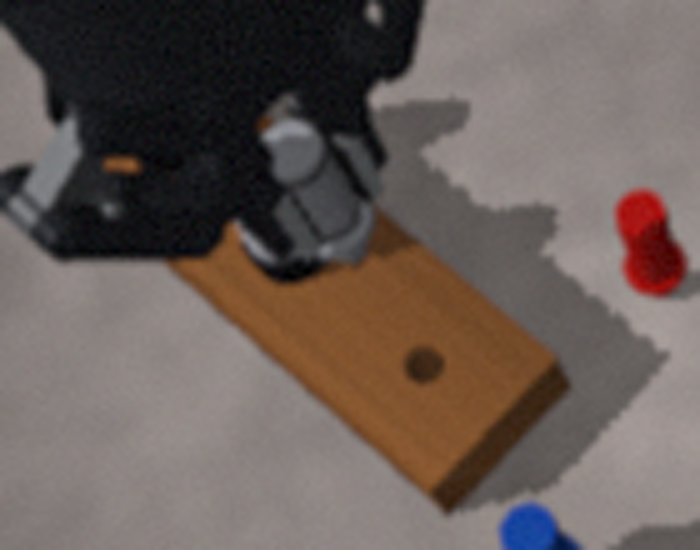

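The pin hangs in the jaws with its head at crop (300,150) and its shank end near (350,260). Its rack hole at (425,365) is empty. Moving over the slot's -x end.

servo_tool([
  [-0.0245, 0.086, 0, -0.0075],
  [-0.0245, 0.086, 0, -0.0075],
  [-0.0245, 0.086, 0, -0.0075],
  [-0.0245, 0.086, 0, -0.0075],
  [-0.0245, 0.086, 0, -0.0075],
  [-0.0245, 0.086, 0, -0.0075],
  [-0.0245, 0.086, 0, -0.0075],
  [-0.0245, 0.086, 0, -0.0075],
])

```text
t: 5.55
ee_pos: [0.5134, 0.148, 0.3359]
eef_rot: [[-0.992, -0.126, -0.001], [-0.126, 0.992, -0.001], [0.001, -0.0, -1.0]]
force: [0.7, -0.1, -0.9]
width: 0.194
finger_force: 58.6
```

servo_tool([
  [-0.0245, 0.086, 0, -0.0075],
  [-0.0245, 0.086, 0, -0.0075],
  [0, 0, 0, 0],
  [0, 0, 0, 0],
  [0, 0, 0, 0],
])

```text
t: 6.05
ee_pos: [0.4901, 0.2315, 0.3361]
eef_rot: [[-0.995, -0.096, -0.001], [-0.096, 0.995, -0.001], [0.001, -0.001, -1.0]]
force: [0.3, -0.9, -0.7]
width: 0.195
finger_force: 58.7
```

servo_tool([
  [0, 0.002, -0.04, 0],
  [0, 0, -0.04, 0],
  [0, 0, -0.03, 0],
  [0, 0, -0.01, 0],
  [0, 0, 0, 0],
  [0, 0, 0, 0],
])

```text
t: 6.65
ee_pos: [0.4901, 0.2332, 0.2772]
eef_rot: [[-0.995, -0.096, 0.001], [-0.096, 0.995, 0.0], [-0.001, 0.0, -1.0]]
force: [0.7, -0.0, 0.1]
width: 0.193
finger_force: 58.7
```

```bash
python3 - <<'E'
from h import *
s=cap('scene'); st=arm.get_state(); e=st['ee_pos'];print(e,st['force'],st['width'])
a=cv2.resize(s['image'][60:150,310:430],None,fx=6,fy=6,interpolation=cv2.INTER_CUBIC)
f=lambda p:tuple(int(round((q-o)*6)) for q,o in zip(proj(s,p),(310,60)))
tip=e+[0,0,-.2088]; print('tip',f(tip),'collar ctr',f(tip+[0,0,.024]),'head top',f(tip+[0,0,.072]))
C=np.array([.5315,.2365,0]);c,n=np.cos(.0985),np.sin(.0985)
for x,y in((-52,-8),(52,-8),(52,8),(-52,8)):
    p=C+[(x*c-y*n)/1e3,(x*n+y*c)/1e3,.058]; cv2.circle(a,f(p),3,(255,0,0),-1); print(f(p))
save('slot.png',a)
E
```

```text
[0.49009219 0.23327792 0.27737066] [ 0.35758602  0.16169424 -0.15555927] 0.19390922760799525
tip (330, 190) collar ctr (338, 140) head top (355, 30)
(290, 208)
(502, 370)
(532, 346)
(320, 186)
```

View pics/slot.png

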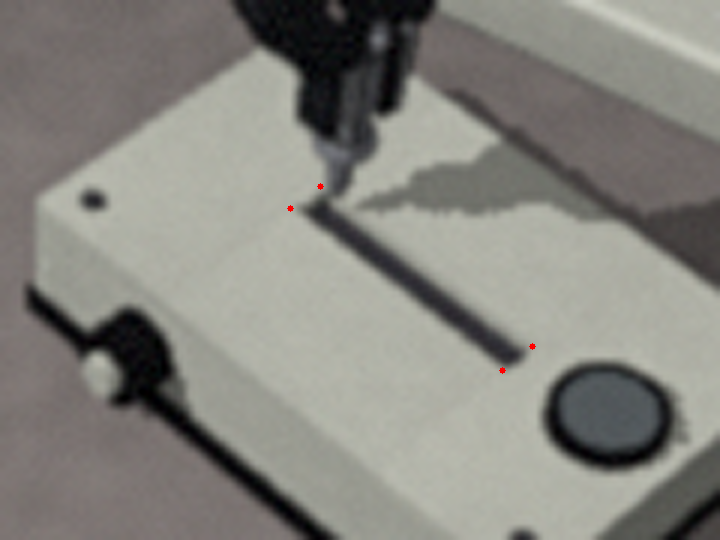

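The pin tip is just above the slot's -x end, at crop (340,198). The slot runs to (515,358), and the drawn slot corners match the picture. I'll back off about 5 mm towards the end and descend.

servo_tool([
  [-0.01, -0.002, 0, 0],
  [0, 0, -0.008, 0],
  [0, 0, -0.008, 0],
  [0, 0, -0.004, 0],
  [0, 0, 0, 0],
  [0, 0, 0, 0],
])

```text
t: 7.3
ee_pos: [0.4849, 0.2325, 0.2666]
eef_rot: [[-0.995, -0.097, -0.0], [-0.097, 0.995, -0.0], [0.0, -0.0, -1.0]]
force: [0.8, 0.4, -0.6]
width: 0.199
finger_force: 58.7
```

servo_tool([
  [0, 0, -0.003, 0],
  [0, 0, -0.003, 0],
  [0, 0, 0, 0],
])

```text
t: 7.6
ee_pos: [0.4848, 0.2325, 0.2635]
eef_rot: [[-0.995, -0.097, -0.0], [-0.097, 0.995, -0.0], [0.0, -0.0, -1.0]]
force: [-0.2, -0.9, -0.8]
width: 0.196
finger_force: 58.7
```

servo_tool([
  [0, 0, -0.002, 0],
  [0, 0, 0, 0],
])

```text
t: 7.8
ee_pos: [0.4848, 0.2325, 0.2626]
eef_rot: [[-0.995, -0.097, -0.0], [-0.097, 0.995, -0.0], [0.0, -0.0, -1.0]]
force: [-0.1, -0.1, -2.1]
width: 0.192
finger_force: 58.7
```

servo_tool([
  [0, 0, -0.002, 0],
  [0, 0, 0, 0],
])

```text
t: 8.0
ee_pos: [0.4848, 0.2325, 0.2616]
eef_rot: [[-0.995, -0.097, -0.0], [-0.097, 0.995, -0.0], [0.0, -0.0, -1.0]]
force: [-0.5, -0.5, -1.1]
width: 0.198
finger_force: 58.7
```

servo_tool([
  [0, 0, -0.001, 0],
  [0, 0, 0, 0],
])

```text
t: 8.2
ee_pos: [0.4848, 0.2325, 0.2611]
eef_rot: [[-0.995, -0.097, -0.0], [-0.097, 0.995, -0.0], [0.0, -0.0, -1.0]]
force: [0.0, -0.3, -0.8]
width: 0.195
finger_force: 58.7
```

servo_tool([
  [0, 0, -0.001, 0],
  [0, 0, 0, 0],
])

```text
t: 8.4
ee_pos: [0.4849, 0.2325, 0.2608]
eef_rot: [[-0.995, -0.097, 0.0], [-0.097, 0.995, -0.0], [-0.0, -0.0, -1.0]]
force: [-0.5, 0.4, 2.4]
width: 0.191
finger_force: 58.8
```

servo_tool([
  [0, 0, -0.001, 0],
  [0, 0, 0, 0],
])

```text
t: 8.6
ee_pos: [0.4849, 0.2326, 0.2605]
eef_rot: [[-0.995, -0.097, 0.001], [-0.097, 0.995, 0.0], [-0.001, 0.0, -1.0]]
force: [-1.2, -0.5, 8.0]
width: 0.194
finger_force: 59.3
```

servo_tool([
  [0, 0, -0.001, 0],
  [0, 0, 0, 0],
])

```text
t: 8.8
ee_pos: [0.4849, 0.2326, 0.2603]
eef_rot: [[-0.995, -0.097, 0.001], [-0.097, 0.995, 0.0], [-0.001, 0.0, -1.0]]
force: [-2.2, -0.8, 14.6]
width: 0.196
finger_force: 60.0
```

servo_tool([
  [0, 0, 0.0015, 0],
  [0, 0, 0, 0],
  [0, 0, 0, 0],
  [0, 0, 0, 0],
])

```text
t: 9.2
ee_pos: [0.4849, 0.2326, 0.2606]
eef_rot: [[-0.995, -0.097, 0.0], [-0.097, 0.995, 0.0], [-0.0, 0.0, -1.0]]
force: [-0.3, -0.4, 6.0]
width: 0.196
finger_force: 59.0
```

servo_tool([
  [0.004, 0.0004, 0, 0],
  [0.004, 0.0004, 0, 0],
  [0, 0, 0, 0],
])

```text
t: 9.5
ee_pos: [0.4886, 0.233, 0.2605]
eef_rot: [[-0.995, -0.097, -0.001], [-0.097, 0.995, -0.0], [0.001, -0.0, -1.0]]
force: [-3.2, -0.0, 9.5]
width: 0.199
finger_force: 59.1
```

servo_tool([
  [0.004, 0.0004, 0.0005, 0],
  [0.004, 0.0004, 0, 0],
  [0, 0, 0, 0],
])

```text
t: 9.8
ee_pos: [0.4929, 0.2334, 0.2606]
eef_rot: [[-0.995, -0.097, -0.0], [-0.097, 0.995, -0.0], [0.0, -0.0, -1.0]]
force: [-2.1, 0.6, 5.5]
width: 0.19
finger_force: 59.1
```

servo_tool([
  [0.004, 0.0004, 0, 0],
  [0.004, 0.0004, 0, 0],
  [0, 0, 0, 0],
])

```text
t: 10.1
ee_pos: [0.4969, 0.2338, 0.2606]
eef_rot: [[-0.995, -0.097, -0.0], [-0.097, 0.995, -0.0], [0.0, -0.0, -1.0]]
force: [-1.7, 0.3, 4.4]
width: 0.194
finger_force: 59.1
```

servo_tool([
  [0.004, 0.0004, 0, 0],
  [0.004, 0.0004, 0, 0],
  [0.002, 0.0002, 0, 0],
  [0, 0, 0, 0],
])

```text
t: 10.5
ee_pos: [0.502, 0.2342, 0.2606]
eef_rot: [[-0.995, -0.097, -0.0], [-0.097, 0.995, -0.0], [0.0, -0.0, -1.0]]
force: [-3.1, -0.2, 5.2]
width: 0.195
finger_force: 59.1
```

servo_tool([
  [0.004, 0.0004, 0, 0],
  [0.004, 0.0004, 0, 0],
  [0.002, 0.0002, 0, 0],
  [0, 0, 0, 0],
])

```text
t: 10.9
ee_pos: [0.507, 0.2347, 0.2606]
eef_rot: [[-0.995, -0.097, 0.0], [-0.097, 0.995, -0.0], [-0.0, -0.0, -1.0]]
force: [-2.6, 0.1, 4.1]
width: 0.193
finger_force: 59.1
```

servo_tool([
  [0.004, 0.0004, 0, 0],
  [0.004, 0.0004, 0, 0],
  [0.002, 0.0002, 0, 0],
  [0, 0, 0, 0],
])

```text
t: 11.3
ee_pos: [0.512, 0.2352, 0.2607]
eef_rot: [[-0.995, -0.097, 0.0], [-0.097, 0.995, 0.0], [-0.0, -0.0, -1.0]]
force: [-1.9, -0.8, 4.5]
width: 0.199
finger_force: 59.1
```

servo_tool([
  [0.004, 0.0004, 0, 0],
  [0.004, 0.0004, 0, 0],
  [0.002, 0.0002, 0, 0],
  [0, 0, 0, 0],
])

```text
t: 11.7
ee_pos: [0.517, 0.2357, 0.2607]
eef_rot: [[-0.995, -0.097, 0.0], [-0.097, 0.995, -0.0], [-0.0, -0.0, -1.0]]
force: [-2.8, 0.4, 4.5]
width: 0.197
finger_force: 59.1
```

servo_tool([
  [0.004, 0.0004, 0, 0],
  [0.004, 0.0004, 0, 0],
  [0.002, 0.0002, 0, 0],
  [0, 0, 0, 0],
])

```text
t: 12.1
ee_pos: [0.522, 0.2362, 0.2607]
eef_rot: [[-0.995, -0.097, 0.0], [-0.097, 0.995, -0.0], [-0.0, -0.0, -1.0]]
force: [-2.5, 0.0, 4.3]
width: 0.195
finger_force: 59.1
```

servo_tool([
  [0.004, 0.0004, 0, 0],
  [0.004, 0.0004, 0, 0],
  [0.002, 0.0002, 0, 0],
  [0, 0, 0, 0],
])

```text
t: 12.5
ee_pos: [0.527, 0.2367, 0.2607]
eef_rot: [[-0.995, -0.097, 0.0], [-0.097, 0.995, -0.0], [-0.0, -0.0, -1.0]]
force: [-2.2, -0.6, 4.0]
width: 0.195
finger_force: 59.1
```

servo_tool([
  [0.004, 0.0004, 0, 0],
  [0.004, 0.0004, 0, 0],
  [0.002, 0.0002, 0, 0],
  [0, 0, 0, 0],
])

```text
t: 12.9
ee_pos: [0.532, 0.2372, 0.2607]
eef_rot: [[-0.995, -0.097, 0.0], [-0.097, 0.995, -0.0], [-0.0, -0.0, -1.0]]
force: [-2.3, -0.4, 4.6]
width: 0.194
finger_force: 59.1
```

servo_tool([
  [0.004, 0.0004, 0, 0],
  [0.004, 0.0004, 0, 0],
  [0.002, 0.0002, 0, 0],
  [0, 0, 0, 0],
])

```text
t: 13.3
ee_pos: [0.537, 0.2377, 0.2606]
eef_rot: [[-0.995, -0.097, 0.0], [-0.097, 0.995, 0.0], [-0.0, -0.0, -1.0]]
force: [-2.2, -0.2, 4.9]
width: 0.2
finger_force: 59.1
```

servo_tool([
  [0.004, 0.0004, 0, 0],
  [0.004, 0.0004, 0, 0],
  [0.002, 0.0002, 0, 0],
  [0, 0, 0, 0],
])

```text
t: 13.7
ee_pos: [0.5421, 0.2382, 0.2605]
eef_rot: [[-0.995, -0.097, 0.0], [-0.097, 0.995, -0.0], [-0.0, -0.0, -1.0]]
force: [-0.1, 0.3, 0.3]
width: 0.196
finger_force: 58.7
```

The contact force vanished, so the tip is over the socket. I'll shift 2 mm towards its middle and sink 2 mm.

servo_tool([
  [0.004, 0.0004, 0, 0],
  [0, 0, -0.002, 0],
  [0, 0, -0.002, 0],
  [0, 0, 0, 0],
])

```text
t: 14.1
ee_pos: [0.5438, 0.2384, 0.2585]
eef_rot: [[-0.995, -0.097, -0.0], [-0.097, 0.995, -0.0], [0.0, -0.0, -1.0]]
force: [0.6, -0.7, -0.6]
width: 0.194
finger_force: 58.7
```

servo_tool([
  [0, 0, -0.002, 0],
  [0, 0, -0.002, 0],
  [0, 0, 0, 0],
])

```text
t: 14.4
ee_pos: [0.5438, 0.2384, 0.2566]
eef_rot: [[-0.995, -0.097, 0.0], [-0.097, 0.995, -0.0], [0.0, -0.0, -1.0]]
force: [0.5, -0.5, 0.2]
width: 0.196
finger_force: 58.7
```

servo_tool([
  [0, 0, -0.002, 0],
  [0, 0, 0, 0],
])

```text
t: 14.6
ee_pos: [0.5439, 0.2384, 0.2556]
eef_rot: [[-0.995, -0.097, 0.0], [-0.097, 0.995, -0.0], [-0.0, -0.0, -1.0]]
force: [2.0, -0.4, -0.1]
width: 0.192
finger_force: 58.6
```

servo_tool([
  [0, 0, -0.002, 0],
  [0, 0, 0, 0],
])

```text
t: 14.8
ee_pos: [0.544, 0.2384, 0.2546]
eef_rot: [[-0.995, -0.097, 0.0], [-0.097, 0.995, -0.0], [-0.0, -0.0, -1.0]]
force: [1.7, -1.0, -0.5]
width: 0.196
finger_force: 58.6
```

servo_tool([
  [0.003, 0.0003, 0, 0],
  [0, 0, -0.002, 0],
  [0, 0, -0.002, 0],
  [0, 0, 0, 0],
])

```text
t: 15.2
ee_pos: [0.5452, 0.2386, 0.2524]
eef_rot: [[-0.995, -0.097, -0.0], [-0.097, 0.995, -0.0], [0.0, -0.0, -1.0]]
force: [0.1, 0.0, -1.4]
width: 0.193
finger_force: 58.6
```

servo_tool([
  [0, 0, -0.002, 0],
  [0, 0, -0.002, 0],
  [0, 0, 0, 0],
])

```text
t: 15.5
ee_pos: [0.5453, 0.2386, 0.2505]
eef_rot: [[-0.995, -0.097, -0.0], [-0.097, 0.995, -0.0], [0.0, -0.0, -1.0]]
force: [-1.0, 0.2, -1.6]
width: 0.194
finger_force: 58.6
```

servo_tool([
  [0, 0, -0.002, 0],
  [0, 0, -0.002, 0],
  [0, 0, -0.002, 0],
  [0, 0, -0.002, 0],
  [0, 0, 0, 0],
])

```text
t: 16.0
ee_pos: [0.5453, 0.2386, 0.2465]
eef_rot: [[-0.995, -0.097, -0.0], [-0.097, 0.995, -0.0], [0.0, -0.0, -1.0]]
force: [0.6, -0.0, 0.3]
width: 0.19
finger_force: 58.6
```

servo_tool([
  [0, 0, -0.002, 0],
  [0, 0, -0.002, 0],
  [0, 0, 0, 0],
])

```text
t: 16.3
ee_pos: [0.5453, 0.2386, 0.2446]
eef_rot: [[-0.995, -0.097, -0.0], [-0.097, 0.995, -0.0], [0.0, -0.0, -1.0]]
force: [0.2, -0.3, -1.0]
width: 0.197
finger_force: 58.6
```

servo_tool([
  [0, 0, -0.002, 0],
  [0, 0, -0.001, 0],
  [0, 0, 0, 0],
])

```text
t: 16.6
ee_pos: [0.5453, 0.2386, 0.2431]
eef_rot: [[-0.995, -0.097, -0.0], [-0.097, 0.995, -0.0], [0.0, -0.0, -1.0]]
force: [-0.1, -0.8, -0.3]
width: 0.19
finger_force: 58.6
```

servo_tool([
  [0, 0, -0.001, 0],
  [0, 0, 0, 0],
])

```text
t: 16.8
ee_pos: [0.5453, 0.2386, 0.2428]
eef_rot: [[-0.995, -0.097, 0.0], [-0.097, 0.995, -0.0], [-0.0, -0.0, -1.0]]
force: [-1.0, 0.2, 2.6]
width: 0.195
finger_force: 58.9
```

servo_tool([
  [0, 0, -0.001, 0],
  [0, 0, 0, 0],
])

```text
t: 17.0
ee_pos: [0.5454, 0.2386, 0.2427]
eef_rot: [[-0.995, -0.097, 0.001], [-0.097, 0.995, -0.0], [-0.001, -0.0, -1.0]]
force: [-2.9, -1.2, 10.8]
width: 0.192
finger_force: 59.7
```

The collar is seated: contact at TCP z 0.2428, as worked out. Easing off, releasing and rising.

servo_tool([
  [0, 0, 0.001, 0],
  [0, 0, 0, 0],
])

```text
t: 17.2
ee_pos: [0.5454, 0.2386, 0.2428]
eef_rot: [[-0.995, -0.097, 0.0], [-0.097, 0.995, -0.0], [-0.0, -0.0, -1.0]]
force: [-1.8, -0.1, 5.5]
width: 0.192
finger_force: 58.9
```

servo_tool([
  [0, 0, 0, 0],
  [0, 0, 0, 0],
  [0, 0, 0, 0],
  [0, 0, 0, 0],
  [0, 0, 0, 0],
  [0, 0, 0, 0],
  [0, 0, 0, 0],
  [0, 0, 0, 0],
], jaw=1)

```text
t: 18.0
ee_pos: [0.5453, 0.2386, 0.2427]
eef_rot: [[-0.995, -0.097, 0.0], [-0.097, 0.995, -0.0], [-0.0, -0.0, -1.0]]
force: [1.0, -0.1, -1.0]
width: 0.998
finger_force: 0.0
```

servo_tool([
  [0, 0, 0.02, 0],
  [0, 0, 0.04, 0],
  [0, 0, 0.06, 0],
  [0, 0, 0.06, 0],
  [0, 0, 0.06, 0],
  [0, 0, 0, 0],
  [0, 0, 0, 0],
])

```text
t: 18.7
ee_pos: [0.5452, 0.2385, 0.3634]
eef_rot: [[-0.995, -0.097, 0.001], [-0.097, 0.995, 0.0], [-0.001, 0.0, -1.0]]
force: [0.7, 0.1, -0.3]
width: 0.996
finger_force: 0.0
```

```bash
python3 - <<'E'
from h import *
s=cap('scene'); st=arm.get_state(); print(st['ee_pos'],st['force'],st['width'])
f=lambda p:tuple(int(round((q-o)*6)) for q,o in zip(proj(s,p),(310,60)))
tip=np.array([.5465,.2390,.034]); print('collar',f(tip+[0,0,.028]),'head top',f(tip+[0,0,.072]))
save('end.png',cv2.resize(s['image'][60:150,310:430],None,fx=6,fy=6,interpolation=cv2.INTER_CUBIC))
E
```

```text
[0.54519674 0.23845943 0.36254012] [ 0.24292657  0.29093811 -0.97780627] 1.0002158186521108
collar (443, 290) head top (464, 199)
```

View pics/end.png

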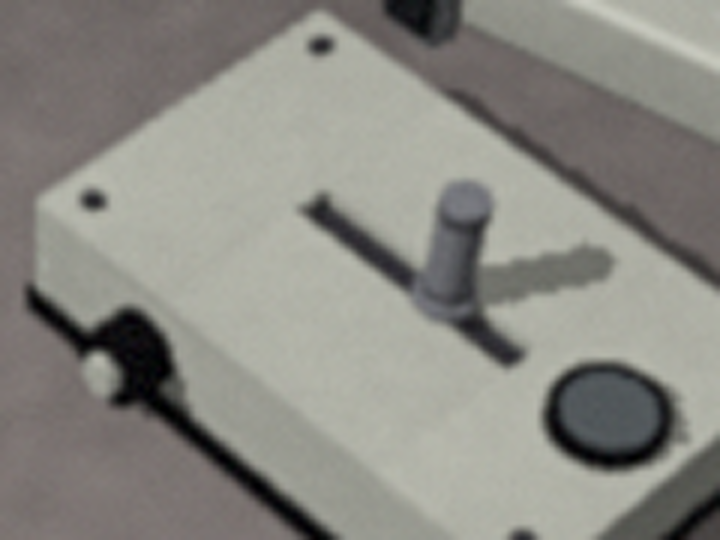

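The pin stands upright in the slot. Its collar sits on the foot's top at crop (447,297), its head top is at (465,203), and the gripper is clear.

```bash
python3 -c "
from bench import arm
print(arm.job_done())"
```

```text
the job is handed in; nothing more can be done
None
```

The pin is fully home in the foot's socket, upright and released, and the job was handed in at about 19 s; the hand-in call returned no verdict.

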